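# Find the softest of three spring mounts and push its tag down

### The job

Three spring mounts for instrument feet sit in a row on a test plate: with the closed fingertips, press the black pad of each one about halfway down or further, one after another from the mount nearest the robot to the farthest, and feel which spring is the softest. Then push the orange tag of the softest mount fully down and leave the other two tags up. Only press: grasp and lift nothing, pull no tag up, and leave the loose things on the bench where they are.

Things in the scene. Friction and masses are not known exactly. Their poses are not given: they have to be found in the camera images.
- test_plate: aluminium plate, 236 (x) x 84 (y) x 20 mm, fixed on a thin dark-blue mat at the left front edge of the bench. Origin on its underside, 2 mm above the bench, below the middle pad's centre; x runs lengthwise away from the robot (25 to 45 degrees left of straight ahead), z up. Three spring mounts that look alike are screwed on in a row along x, 72 mm apart; which is the softest changes each time
- near_pad (a point): centre of the top of the mount nearest to the robot's pad at rest, 76 mm above the plate's underside (a fixed point, it does not go down with the pad). The pad is black rubber, 32 mm across, on a coil spring on a dark steel base 69 x 64 mm; it can be pressed 10 mm down from here
- near_tag (a point): centre of the top of the mount nearest to the robot's orange tag when up, 77 mm above the plate's underside (a fixed point, it does not go down with the tag); 36 mm in the plate's +x and 14 mm in its +y from that mount's pad. The cap is 16 (x) x 20 (y) x 4 mm and can be pushed 14 mm down from here, onto a grey guide block 22 x 24 mm
- middle_pad (a point): centre of the top of the middle mount's pad at rest, 76 mm above the plate's underside (a fixed point, it does not go down with the pad). The pad is black rubber, 32 mm across, on a coil spring on a dark steel base 69 x 64 mm; it can be pressed 10 mm down from here
- middle_tag (a point): centre of the top of the middle mount's orange tag when up, 77 mm above the plate's underside (a fixed point, it does not go down with the tag); 36 mm in the plate's +x and 14 mm in its +y from that mount's pad. The cap is 16 (x) x 20 (y) x 4 mm and can be pushed 14 mm down from here, onto a grey guide block 22 x 24 mm
- far_pad (a point): centre of the top of the mount farthest from the robot's pad at rest, 76 mm above the plate's underside (a fixed point, it does not go down with the pad). The pad is black rubber, 32 mm across, on a coil spring on a dark steel base 69 x 64 mm; it can be pressed 10 mm down from here
- far_tag (a point): centre of the top of the mount farthest from the robot's orange tag when up, 77 mm above the plate's underside (a fixed point, it does not go down with the tag); 36 mm in the plate's +x and 14 mm in its +y from that mount's pad. The cap is 16 (x) x 20 (y) x 4 mm and can be pushed 14 mm down from here, onto a grey guide block 22 x 24 mm
- mount_k_pad (a joint): how far one of the three pads is pressed down, in m (in which place it stands is not told): 0 at rest, 0.010 at its stop; it springs back when let go. The push needed is (4 mm + how far it is down) x its spring rate. The softest of the three has 0.3 N/mm (3 N at 6 mm down), the others two and three times as much (6 N and 9 N at 6 mm)
- mount_k_tag (a joint): how far the tag on the same mount as mount_k_pad is pushed down, in m: 0 as it starts, 0.014 fully down with its cap on the guide block, negative if it is pulled up (6 mm at most). It slides with about 3 N of friction and stays where it is left
- mount_m_pad (a joint): how far one of the three pads is pressed down, in m (in which place it stands is not told): 0 at rest, 0.010 at its stop; it springs back when let go. The push needed is (4 mm + how far it is down) x its spring rate. The softest of the three has 0.3 N/mm (3 N at 6 mm down), the others two and three times as much (6 N and 9 N at 6 mm)
- mount_m_tag (a joint): how far the tag on the same mount as mount_m_pad is pushed down, in m: 0 as it starts, 0.014 fully down with its cap on the guide block, negative if it is pulled up (6 mm at most). It slides with about 3 N of friction and stays where it is left
- mount_t_pad (a joint): how far one of the three pads is pressed down, in m (in which place it stands is not told): 0 at rest, 0.010 at its stop; it springs back when let go. The push needed is (4 mm + how far it is down) x its spring rate. The softest of the three has 0.3 N/mm (3 N at 6 mm down), the others two and three times as much (6 N and 9 N at 6 mm)
- mount_t_tag (a joint): how far the tag on the same mount as mount_t_pad is pushed down, in m: 0 as it starts, 0.014 fully down with its cap on the guide block, negative if it is pulled up (6 mm at most). It slides with about 3 N of friction and stays where it is left
- tape_roll: roll of black tape lying flat, 55 mm across, 19 mm high, beyond the vise on the right of the far mount; loose, a bystander. Origin under its centre
- heat_sink: small aluminium heat sink, 30 x 40 x 22 mm, between the vise and the soldering station; loose, a bystander. Origin under its centre
- solder_spool: white wire spool standing on end, 54 mm across, 42 mm high, far to the right; loose, a bystander. Origin under its centre
- driver_red: screwdriver with a red handle, 162 mm long, lying to the right; loose, a bystander. Origin under its centre
- parts_tray: small blue open tray with screws, 65 x 100 x 22 mm, far to the right; loose, a bystander. Origin under its centre
- ball_vise: white bench vise, fixed, an obstacle only: it stands on the right of the plate, its foot and jaws reach within about 50 mm of the row of pads, and its jaws are 170 mm high (its clamping bar, on the robot's side, 200 mm). Origin under its foot

How it is judged (in metres and radians):
On the way, in this order (a step that is already met when the one before it is completed fails the run):
1. the nearest mount's pad is pressed at least 4 of its 10 mm down (the place is judged by the middle of the gripper) (x of the grasp point in the frame of test_plate below -0.036 m and value of joint any of mount_k_pad, mount_m_pad, mount_t_pad above 0.004 m), for 0.05 s.
2. then the middle mount's pad is pressed at least 4 of its 10 mm down (the place is judged by the middle of the gripper) (x of the grasp point in the frame of test_plate between -0.036 and 0.036 m and value of joint any of mount_k_pad, mount_m_pad, mount_t_pad above 0.004 m), for 0.05 s.
3. then the farthest mount's pad is pressed at least 4 of its 10 mm down (the place is judged by the middle of the gripper) (x of the grasp point in the frame of test_plate above 0.036 m and value of joint any of mount_k_pad, mount_m_pad, mount_t_pad above 0.004 m), for 0.05 s.
4. then the softest mount's tag is pushed fully down (at least 11 of its 14 mm) (value of joint mount_t_tag above 0.011 m), for 0.2 s.
At the end, for the whole second after the job is handed in: the tag of the softest mount is down (at least 11 of its 14 mm), the other two tags are where they started (within 3 mm), all pads have sprung back (less than 2 mm down), and the loose things lie within 20 mm of where they were (value of joint mount_t_tag above 0.011 m and value of joint mount_k_tag between -0.003 and 0.003 m and value of joint mount_m_tag between -0.003 and 0.003 m and value of joint each of mount_k_pad, mount_m_pad, mount_t_pad below 0.002 m and distance of each of tape_roll, heat_sink, solder_spool, driver_red, parts_tray from where it was at the start of the episode below 0.02 m); the robot touches nothing.
It fails at once if the tag of a stiffer mount is pushed down more than 4 mm (value of joint any of mount_k_tag, mount_m_tag above 0.004 m).
It fails at once if a tag is pulled up more than 3 mm (value of joint any of mount_k_tag, mount_m_tag, mount_t_tag below -0.003 m).
It fails at once if one of the loose things on the bench is lifted, carried or pushed more than 20 mm (distance of any of tape_roll, heat_sink, solder_spool, driver_red, parts_tray from where it was at the start of the episode above 0.02 m).
It also fails if it takes over 51 s, if anything falls off the work surface, if the arm or the gripper's body presses on something with over 40 N, if the wrist force passes 120 N, or if a joint passes its speed limit or range.

### The arm

A 7-joint arm with a two-finger parallel gripper is mounted at the origin on the work surface; the furniture and walls round the work are solid. World frame = base frame: x ahead of the robot, y to its left, z up, the work surface at z = 0. Lengths are in mm, angles in rad, forces in N, time in s.
With the tool pointing down it reaches from about 425 to 950 mm from the base axis. Payload 16.7 kg.
Tool frame: the origin (TCP) lies at the very end of the fingers, on their centre line; the grasp point (between the pads) lies 19 mm behind it (bot.hold_point_z is the distance from the TCP to the grasp point, in mm); z points along the fingers, y is the direction in which the jaws open and shut (so a half turn about z gives the same grasp; the last joint's range is limited). The gripper opens to 94 mm and grips with 3 to 60 N. Pads are 16 mm wide; open, the fingers measure 119 mm over their backs; the gripper's body (75 mm by 177 mm) begins 78 mm behind the grasp point.
Start: joints at [-1.351, 0.426, 0.074, 1.606, -0.034, 1.111, -0.067], TCP at [243.336, 629.573, 205.467] pointing down, gripper open.
Joint ranges: [-2.85, 2.85], [-0.5, 2.14], [-1.23, 1.37], [0.21, 2.46], [-1.02, 4.16], [0.16, 2.05], [-2.73, 2.73]. Speed limits (rad/s): [1.89, 1.89, 2.39, 2.39, 3.01, 3.01, 3.01].

### API

Orientations are given as a 3x3 rotation matrix whose columns are the frame's x, y, z axes.
In Python, from rig import bot gives the robot as it stands.
- The arm moves only by the tool apply_moves, never from a script. Its argument "plan" is one flat list of numbers, 6 for each row, row after row: the shift along the tool's x, y, z in m, then the turn, a rotation vector about the tool's x, y, z in degrees. In form: [tx, ty, tz, wx, wy, wz, tx, ty, tz, wx, wy, wz, ...]. A call has 1 to 8 rows; each row is the pose to reach, as a shift and turn from the pose commanded when the call began, along the tool's axes at that moment; what a row does not reach only later rows make up. A row lasts 1/12 s, in which the tool goes at most 41.7 mm and 7.16 degrees, less where a joint would pass 70% of its speed; a pose out of reach is approached as far as the arm can. A call with a gripper value outside its range is refused whole. "jaw" is the opening, from -1 (shut) to 1 (fully open), set as the call begins (left out, the last holds). The fingers move at their own pace and stop on an object; the grip force is fixed at half the most. Time passes only in rows, so rows that repeat a pose let the fingers close. It gives the time, the measured TCP pose, the force and the opening at its end, in the units of the state.
- bot.read_state(): the state, without advancing time (a new reading comes with each control period).
- bot.camera(name): name is "scene" or "top" or "wrist"; returns a dict with "img" (420x560x3 uint8, red, green, blue), "fx", "fy", "cx", "cy" (pixels), "view" (4x4, takes a point from world to camera coordinates). Camera axes: x right, y down, z forward; pixel columns grow to the right and rows downward; lengths in mm; the calibration is good to about 2 mm. A picture is of the moment at which its call begins. There is no depth.
- bot.job_done(): hands the job in, once; it reports no verdict.
Trained networks look in the newest picture that a camera, given by its name, has taken for a name from the list of things; names that differ only in an ending like _2 or _b are one class to them, and where a whole thing is asked for, a point or a joint stands for the part that bears it (a point fixed in the world has none). Each returns a list of dicts, best first, with "confidence" (0 to 1); they miss things now and then, are a little off and sometimes report something else, mostly with a low value. They report only what shows in the picture. A call takes as long as a camera call.
- bot.spot_in(camera, name): "at" ([column, row] in pixels, amid what is visible of it).
- bot.cut_out(camera, name): "region" (420x560 bool, what is visible of it) and "at" ([column, row] in pixels, amid what is visible of it).
- bot.landmark_of(camera, name): "at" ([column, row] in pixels: a listed point, or the origin of a listed thing).
The state is a dict: "time": time; "q": joint angles; "dq": joint speeds; "tau": joint torques, N m; "position": TCP position; "ee_rot": TCP orientation; "ft_force": force on the tool from outside, world axes, zero at the start; "moment": the same for the moment, N m; "grip_width": finger opening in mm.
Only numpy, scipy, OpenCV 4.12 (cv2) and the standard library are available. Lean on these libraries where they do the work, as an engineer would, in place of code of your own. Each camera call takes 0.05 s, during which the arm holds its last target.

## Working session

There is one attempt and no reset: what is moved stays moved. The work goes in short steps, Python scripts to look and compute and a tool call to move; the robot and the scene stay as the last step left them, time stands still between calls to the robot, and variables do not carry over. Pictures are saved under pics/ and viewed, and the job is handed in when it is done.

Besides the shell and the picture viewer there is one more tool, called after ">>>" in YAML: its name, and indented under it one key for each argument. apply_moves: Moves the arm, as the interface text tells. Its arguments: {"type":"object","properties":{"plan":{"type":"array"},"jaw":{"type":"number"}},"required":["plan"]}

```bash
mkdir -p pics
cat > h.py <<'E'
import numpy as np,cv2
from rig import bot
def snap(n,f):
    c=bot.camera(n); cv2.imwrite(f'pics/{f}.png',c['img'][:,:,::-1]); return c
def ray(c,uv):
    V=np.array(c['view']);R=V[:3,:3];t=V[:3,3]
    d=R.T@np.array([(uv[0]-c['cx'])/c['fx'],(uv[1]-c['cy'])/c['fy'],1]);return -R.T@t,d
def atz(c,uv,z):
    o,d=ray(c,uv);return o+d*(z-o[2])/d[2]
def proj(c,p):
    V=np.array(c['view']);q=V[:3,:3]@np.array(p)+V[:3,3];return [c['fx']*q[0]/q[2]+c['cx'],c['fy']*q[1]/q[2]+c['cy']]
E
python3 - <<'E'
from h import *
np.set_printoptions(precision=2,suppress=True)
s=bot.read_state();print(s['time'],s['position'],s['ee_rot'],s['ft_force'],s['grip_width'],bot.hold_point_z)
for n in ['scene','top','wrist']:
    c=snap(n,n+'0')
    for k in ['near_pad','middle_pad','far_pad','near_tag','middle_tag','far_tag']:
        z=78 if 'pad' in k else 79
        for d in bot.landmark_of(n,k)[:2]: print(n,k,np.array(d['at']),round(d['confidence'],2),atz(c,d['at'],z))
E
```

```text
0.0 [243.19 629.2  204.77] [[-0.93  0.36 -0.  ]
 [ 0.36  0.93 -0.  ]
 [-0.   -0.   -1.  ]] [-0.82 -0.18 -0.52] 94.00039463544873 18.8
top near_pad [162.7 232.9] 0.82 [412.   350.32  78.  ]
top near_pad [141.  191.4] 0.58 [526.56 415.85  78.  ]
top middle_pad [153.2 211.1] 0.66 [471.83 379.32  78.  ]
top far_pad [141.9 192.5] 0.89 [523.49 413.2   78.  ]
top far_pad [160.3 233.3] 0.4 [410.82 356.76  78.  ]
top near_tag [154.7 226.3] 0.65 [429.68 372.72  79.  ]
top middle_tag [144.3 202.8] 0.68 [494.45 404.68  79.  ]
top middle_tag [141.7 192.8] 0.23 [522.41 413.43  79.  ]
top far_tag [126.1 180.2] 0.6 [557.45 458.49  79.  ]
```

View pics/top0.png

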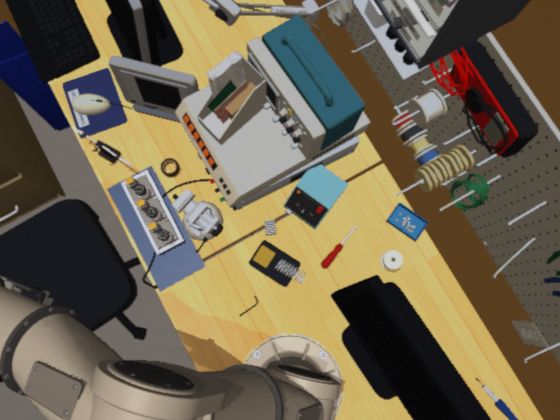

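View pics/scene0.png

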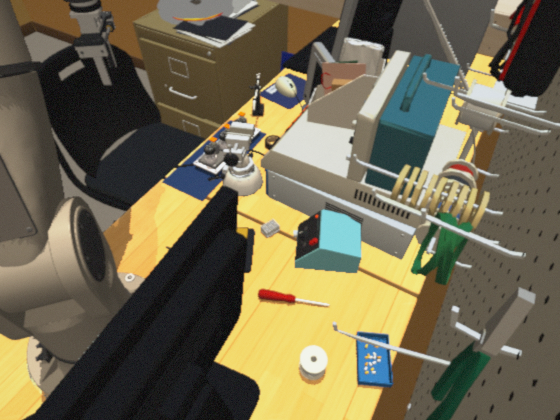

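View pics/wrist0.png

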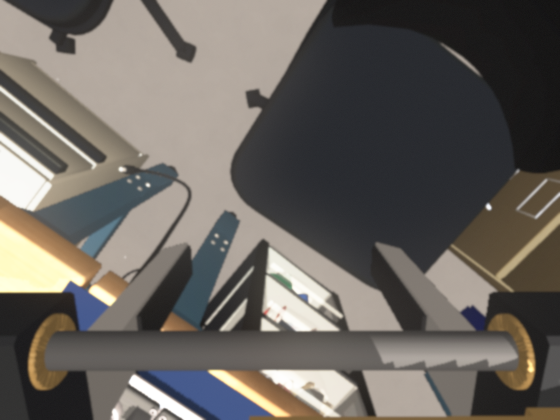

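The top view shows the plate with three mounts at about (137,185), (151,208) and (161,232), with the vise to its right at (203,215). The scene view has the mounts mostly hidden behind the vise. The wrist view shows only the plate's edge at lower left. I'll enlarge the top view and fit the plate pose.

Run:
```python
from h import *
np.set_printoptions(precision=2,suppress=True)
c=snap('top','top1')
cv2.imwrite('pics/top1z.png',cv2.resize(c['img'][150:290,90:240,::-1],None,fx=4.2,fy=4.2,interpolation=cv2.INTER_CUBIC))
w=bot.camera('wrist');V=np.array(w['view']);o=-V[:3,:3].T@V[:3,3];s=bot.read_state()
R=np.array(s['ee_rot']);print('cam in tool',R.T@(o-s['position']),'\n',R.T@V[:3,:3].T,w['fx'])
print('top cam at',ray(c,(0,0))[0],c['fx'])
for k in ['test_plate','ball_vise','tape_roll']:
    for d in bot.landmark_of('top',k)[:1]: print(k,d['at'],d['confidence'],atz(c,d['at'],2))
```

```text
cam in tool [  72.22    0.99 -179.24] 
 [[ 0.   -0.97 -0.25]
 [ 1.    0.    0.  ]
 [-0.   -0.25  0.97]] 365.7890525834325
top cam at [ 226.81   65.12 1403.44] 491.4626988275203
test_plate [157.5, 212.2] 0.65 [482.81 384.76   2.  ]
tape_roll [169.3, 167.3] 0.57 [617.53 357.3    2.  ]
```

View pics/top1z.png

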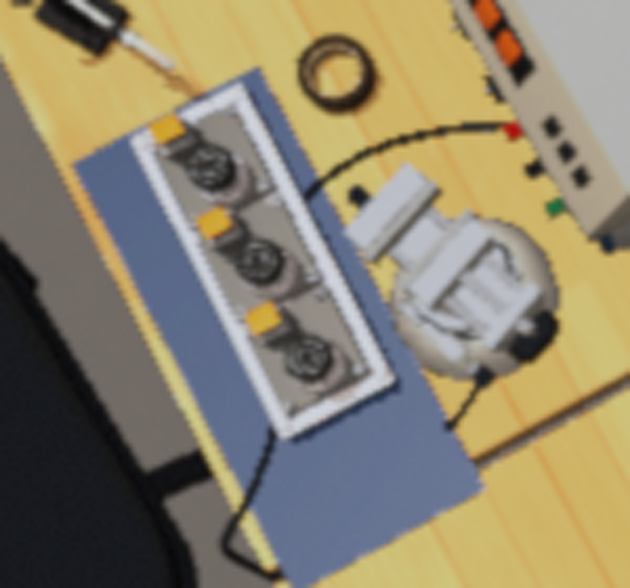

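>>> apply_moves:
  plan: [-0.033, -0.016, -0.006, 0, 0, 4.9, -0.066, -0.032, -0.012, 0, 0, 9.8, -0.099, -0.048, -0.018, 0, 0, 14.7, -0.132, -0.064, -0.024, 0, 0, 19.6, -0.165, -0.08, -0.03, 0, 0, 24.5, -0.198, -0.096, -0.036, 0, 0, 29.4, -0.231, -0.112, -0.042, 0, 0, 34.3, -0.264, -0.128, -0.048, 0, 0, 39]
  jaw: -1

```text
time: 1.97
position: [444.4, 413.5, 254.0]
ee_rot: [[-0.494, 0.869, 0.0], [0.869, 0.494, 0.0], [0.0, 0.0, -1.0]]
ft_force: [0.3, 0.7, -0.1]
grip_width: 44.1
```

>>> apply_moves:
  plan: [-0.02, 0.003, 0, 0, 0, 0, -0.045, 0.006, 0, 0, 0, 0, -0.045, 0.006, 0, 0, 0, 0, -0.045, 0.006, 0, 0, 0, 0, -0.045, 0.006, 0, 0, 0, 0]

```text
time: 2.38
position: [470.6, 379.5, 253.5]
ee_rot: [[-0.498, 0.867, -0.0], [0.867, 0.498, 0.0], [0.0, -0.0, -1.0]]
ft_force: [-0.4, 0.2, -0.0]
grip_width: 10.8
```

Run:
```python
from h import *
np.set_printoptions(precision=2,suppress=True)
s=bot.read_state();print(s['time'],s['position'],s['ft_force'],s['grip_width'])
c=snap('wrist','w1')
for k in ['near_pad','middle_pad','far_pad','near_tag','middle_tag','far_tag']:
        z=78 if 'pad' in k else 79
        for d in bot.landmark_of('wrist',k)[:3]: print(k,np.array(d['at']),round(d['confidence'],2),atz(c,d['at'],z))
```

```text
2.3833 [470.64 379.5  253.48] [-0.43  0.17 -0.03] 10.761053954976257
near_pad [211.5 185. ] 0.59 [408.08 353.02  78.  ]
middle_tag [319.2 173.4] 0.83 [493.72 415.69  79.  ]
far_tag [394.8 174.3] 0.8 [557.98 451.63  79.  ]
```

View pics/w1.png

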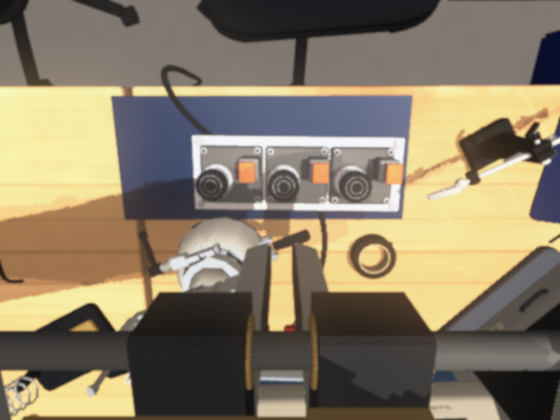

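Wrist view: black pads at about (211,185), (284,184) and (356,185), orange tags at (248,172), (319,172) and (393,173). The vise is below the near and middle pads, and the fingers are still closing. I'll refine these and fit the plate.

Run:
```python
from h import *
from scipy.optimize import least_squares
np.set_printoptions(precision=2,suppress=True)
c=snap('wrist','w2');im=c['img']
cv2.imwrite('pics/w2z.png',cv2.resize(im[125:220,180:420,::-1],None,fx=3.3,fy=3.3,interpolation=cv2.INTER_CUBIC))
hsv=cv2.cvtColor(im,cv2.COLOR_RGB2HSV)
m=cv2.inRange(hsv,(5,150,150),(14,255,255));m[:130]=0;m[200:]=0;m[:,:190]=0;m[:,410:]=0
n,l,st,ce=cv2.connectedComponentsWithStats(m)
for i in range(1,n):
    if st[i][4]>50: print('tag',st[i],ce[i],atz(c,ce[i],79))
for k in ['near_pad','middle_pad','far_pad','near_tag','middle_tag','far_tag']:
    for d in bot.landmark_of('wrist',k)[:2]: print(k,np.array(d['at']),round(d['confidence'],2),atz(c,d['at'],78)[:2])
```

```text
tag [239 170  15  12 135] [245.49 175.61] [432.71 377.86  79.  ]
near_pad [208.9 186.5] 0.74 [406.66 350.22]
middle_tag [319.  171.8] 0.66 [492.98 416.69]
far_tag [396.1 174.3] 0.65 [559.47 452.14]
far_tag [147.9 372.3] 0.41 [444.15 126.19]
```

View pics/w2z.png

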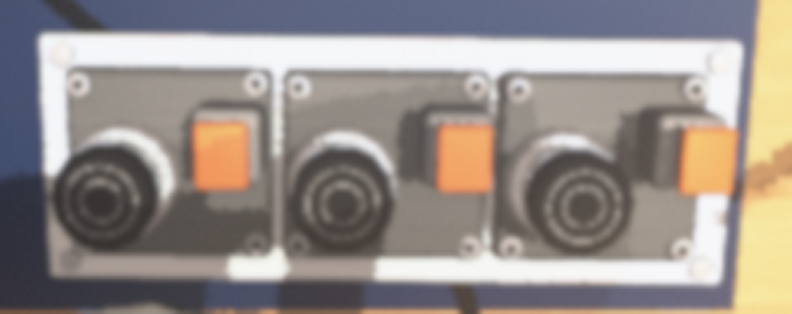

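```bash
cat >> h.py <<'E'
from scipy.optimize import least_squares
M=np.array([[-72,0,76],[0,0,76],[72,0,76],[-36,14,77],[36,14,77],[108,14,77.]])
def fit(c,uv,x0=(470,381,.52)):
    def P(p):
        cs,sn=np.cos(p[2]),np.sin(p[2]);return [np.array([p[0]+cs*a-sn*b,p[1]+sn*a+cs*b,2+z]) for a,b,z in M]
    f=lambda p:(np.array([proj(c,q) for q in P(p)])-uv).ravel()
    r=least_squares(f,x0);return r.x,r.fun.reshape(-1,2),np.array(P(r.x))
E
python3 - <<'E'
from h import *
np.set_printoptions(precision=2,suppress=True)
c=bot.camera('wrist')
uv=np.array([[210.9,185.6],[284.2,186.5],[356.4,187.4],[247,172.6],[321.2,172.9],[394.8,173.5]])
p,r,P=fit(c,uv);print(p,np.degrees(p[2]));print(r);print(P)
t=bot.camera('top')
tuv=np.array([[164.3,235],[151.4,212.4],[140.5,189.3],[90+263/4.2,150+318/4.2],[90+215/4.2,150+223/4.2],[90+168/4.2,150+130/4.2]])
p2,r,P2=fit(t,tuv);print(p2,np.degrees(p2[2]));print(r);
s=bot.read_state();R=np.array(s['ee_rot']);print(s['time'],s['position'],s['grip_width'],R)
for q in P: print('tool shift',R.T@(q-s['position']))
E
```

```text
[470.99 386.5    0.51] 29.325885956310525
[[-0.24  0.28]
 [-0.35  0.08]
 [ 0.55 -0.12]
 [-0.02 -0.38]
 [-0.16  0.04]
 [ 0.21  0.15]]
[[408.22 351.24  78.  ]
 [470.99 386.5   78.  ]
 [533.76 421.77  78.  ]
 [432.75 381.08  79.  ]
 [495.52 416.34  79.  ]
 [558.29 451.6   79.  ]]
[468.96 382.8    0.51] 29.476677023585037
[[-0.62  0.  ]
 [ 0.47 -0.29]
 [-0.26  0.29]
 [ 0.42  0.18]
 [ 0.15  0.04]
 [-0.17 -0.22]]
3.1833 [471.08 378.91 253.48] 0.45460630993056766 [[-0.5   0.87 -0.  ]
 [ 0.87  0.5  -0.  ]
 [-0.   -0.   -1.  ]]
tool shift [  7.3  -68.3  175.48]
tool shift [  6.63   3.7  175.48]
tool shift [  5.96  75.7  175.48]
tool shift [ 20.96 -32.17 174.48]
tool shift [ 20.29  39.83 174.48]
tool shift [ 19.62 111.83 174.47]
```

The wrist fit has residuals under 0.6 px. The top view agrees to within 4 mm, which is fine for a 32 mm pad. Fingers are shut. Moving above the near pad next.

>>> apply_moves:
  plan: [0.003, -0.034, 0, 0, 0, 0.5, 0.0065, -0.0685, 0.02, 0, 0, 0.5, 0.0065, -0.0685, 0.06, 0, 0, 0.5, 0.0065, -0.0685, 0.1, 0, 0, 0.5, 0.0065, -0.0685, 0.13, 0, 0, 0.5, 0.0065, -0.0685, 0.155, 0, 0, 0.5, 0.0065, -0.0685, 0.165, 0, 0, 0.5, 0.0065, -0.0685, 0.165, 0, 0, 0.5]

```text
time: 3.85
position: [407.6, 349.5, 86.7]
ee_rot: [[-0.49, 0.872, -0.002], [0.872, 0.49, -0.003], [-0.001, -0.003, -1.0]]
ft_force: [-0.3, -0.6, 0.1]
grip_width: 0.4
```

Run:
```python
from h import *
c=snap('wrist','w3')
s=bot.read_state();print(s['time'],s['position'],s['ft_force'],s['grip_width'])
```

```text
3.9 [408.39298065 350.20130853  88.32203747] [-0.08220828 -0.07516639  0.89589846] 0.24119220144554254
```

View pics/w3.png

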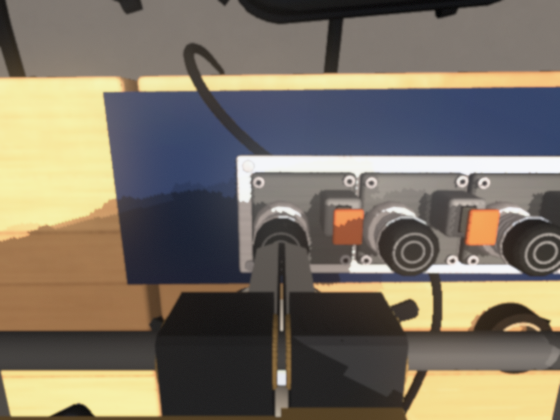

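The closed fingertips at about (281,250) cover the near pad, which is centred at column ≈282, so they are aligned. Pressing to about 6–8 mm.

>>> apply_moves:
  plan: [0, 0, 0.006, 0, 0, 0, 0, 0, 0.012, 0, 0, 0, 0, 0, 0.018, 0, 0, 0, 0, 0, 0.018, 0, 0, 0, 0, 0, 0.018, 0, 0, 0, 0, 0, 0.018, 0, 0, 0]

```text
time: 4.4
position: [409.2, 351.3, 71.3]
ee_rot: [[-0.49, 0.872, 0.001], [0.872, 0.49, 0.002], [0.001, 0.002, -1.0]]
ft_force: [1.8, 1.8, 6.9]
grip_width: 0.1
```

>>> apply_moves:
  plan: [0, 0, 0, 0, 0, 0, 0, 0, 0, 0, 0, 0]

```text
time: 4.57
position: [409.2, 351.3, 71.3]
ee_rot: [[-0.49, 0.871, 0.001], [0.871, 0.49, 0.002], [0.001, 0.002, -1.0]]
ft_force: [1.7, 2.2, 5.6]
grip_width: 0.5
```

>>> apply_moves:
  plan: [0, 0, 0, 0, 0, 0, 0, 0, 0, 0, 0, 0]

```text
time: 4.73
position: [409.2, 351.3, 71.4]
ee_rot: [[-0.49, 0.871, 0.001], [0.871, 0.49, 0.002], [0.001, 0.002, -1.0]]
ft_force: [2.7, 1.5, 6.7]
grip_width: 0.7
```

>>> apply_moves:
  plan: [0, 0, 0.002, 0, 0, 0, 0, 0, 0.002, 0, 0, 0, 0, 0, 0.002, 0, 0, 0]

```text
time: 4.98
position: [409.2, 351.3, 69.4]
ee_rot: [[-0.49, 0.872, 0.001], [0.872, 0.49, 0.002], [0.001, 0.002, -1.0]]
ft_force: [0.8, 1.0, 7.8]
grip_width: 0.5
```

>>> apply_moves:
  plan: [0, 0, 0, 0, 0, 0, 0, 0, 0, 0, 0, 0]

```text
time: 5.15
position: [409.2, 351.3, 69.4]
ee_rot: [[-0.49, 0.872, 0.001], [0.872, 0.49, 0.002], [0.001, 0.002, -1.0]]
ft_force: [1.6, 1.5, 7.3]
grip_width: 0.5
```

>>> apply_moves:
  plan: [0, 0, -0.01, 0, 0, 0, 0, 0, -0.025, 0, 0, 0, 0, 0, -0.035, 0, 0, 0, 0, 0, -0.035, 0, 0, 0, 0, 0, -0.035, 0, 0, 0]

```text
time: 5.57
position: [408.5, 350.7, 104.0]
ee_rot: [[-0.491, 0.871, 0.001], [0.871, 0.491, 0.001], [0.001, 0.001, -1.0]]
ft_force: [0.3, 0.2, -0.2]
grip_width: 0.9
```

Near reads about 6.4 N at 6.7 mm and 7.5 N at 8.6 mm, so about 0.6 N/mm (not the softest). On to the middle.

>>> apply_moves:
  plan: [0, 0.036, 0, 0, 0, 0, 0, 0.072, 0, 0, 0, 0, 0, 0.072, 0.01, 0, 0, 0, 0, 0.072, 0.02, 0, 0, 0, 0, 0.072, 0.027, 0, 0, 0, 0, 0.072, 0.033, 0, 0, 0, 0, 0.072, 0.033, 0, 0, 0, 0, 0.072, 0.033, 0, 0, 0]

```text
time: 6.23
position: [470.4, 385.2, 70.3]
ee_rot: [[-0.49, 0.871, -0.001], [0.872, 0.49, -0.001], [-0.0, -0.001, -1.0]]
ft_force: [-1.7, -1.5, 3.4]
grip_width: 0.4
```

>>> apply_moves:
  plan: [0, 0, 0, 0, 0, 0, 0, 0, 0, 0, 0, 0]

```text
time: 6.4
position: [470.8, 385.8, 70.9]
ee_rot: [[-0.491, 0.871, -0.0], [0.871, 0.491, 0.0], [0.0, -0.0, -1.0]]
ft_force: [-2.0, -2.2, 3.4]
grip_width: 0.7
```

>>> apply_moves:
  plan: [0, 0, 0.002, 0, 0, 0, 0, 0, 0.002, 0, 0, 0, 0, 0, 0.002, 0, 0, 0]

```text
time: 6.65
position: [471.1, 385.9, 68.6]
ee_rot: [[-0.49, 0.871, -0.0], [0.871, 0.49, 0.0], [0.0, 0.0, -1.0]]
ft_force: [-1.6, -1.9, 3.5]
grip_width: 0.0
```

>>> apply_moves:
  plan: [0, 0, 0, 0, 0, 0, 0, 0, 0, 0, 0, 0]

```text
time: 6.82
position: [471.1, 385.9, 68.6]
ee_rot: [[-0.49, 0.871, -0.0], [0.871, 0.49, 0.0], [0.0, 0.0, -1.0]]
ft_force: [-1.6, -1.1, 3.7]
grip_width: 0.8
```

>>> apply_moves:
  plan: [0, 0, -0.01, 0, 0, 0, 0, 0, -0.025, 0, 0, 0, 0, 0, -0.035, 0, 0, 0, 0, 0, -0.035, 0, 0, 0, 0, 0, -0.035, 0, 0, 0]

```text
time: 7.23
position: [471.4, 386.1, 104.1]
ee_rot: [[-0.49, 0.871, 0.001], [0.871, 0.49, 0.001], [0.0, 0.001, -1.0]]
ft_force: [-1.3, 0.5, -0.4]
grip_width: 0.4
```

Middle reads about 3.4 N at 7.1 mm, so about 0.3 N/mm. Now the far one.

>>> apply_moves:
  plan: [0, 0.036, 0, 0, 0, 0, 0, 0.072, 0, 0, 0, 0, 0, 0.072, 0.01, 0, 0, 0, 0, 0.072, 0.02, 0, 0, 0, 0, 0.072, 0.027, 0, 0, 0, 0, 0.072, 0.033, 0, 0, 0, 0, 0.072, 0.033, 0, 0, 0, 0, 0.072, 0.033, 0, 0, 0]

```text
time: 7.9
position: [533.4, 420.6, 70.4]
ee_rot: [[-0.49, 0.872, -0.0], [0.872, 0.49, -0.0], [-0.0, -0.0, -1.0]]
ft_force: [-0.5, -2.0, 10.9]
grip_width: 0.6
```

>>> apply_moves:
  plan: [0, 0, 0, 0, 0, 0, 0, 0, 0, 0, 0, 0]

```text
time: 8.07
position: [533.5, 420.6, 70.8]
ee_rot: [[-0.49, 0.872, 0.0], [0.872, 0.49, 0.0], [-0.0, 0.0, -1.0]]
ft_force: [0.6, -1.8, 10.7]
grip_width: 0.2
```

>>> apply_moves:
  plan: [0, 0, 0.002, 0, 0, 0, 0, 0, 0.002, 0, 0, 0, 0, 0, 0.002, 0, 0, 0]

```text
time: 8.32
position: [533.5, 420.6, 68.9]
ee_rot: [[-0.49, 0.872, 0.0], [0.872, 0.49, 0.0], [0.0, 0.0, -1.0]]
ft_force: [-0.7, -2.2, 12.6]
grip_width: 0.2
```

>>> apply_moves:
  plan: [0, 0, -0.01, 0, 0, 0, 0, 0, -0.025, 0, 0, 0, 0, 0, -0.035, 0, 0, 0, 0, 0, -0.035, 0, 0, 0, 0, 0, -0.035, 0, 0, 0]

```text
time: 8.73
position: [533.4, 421.1, 103.4]
ee_rot: [[-0.491, 0.871, -0.0], [0.871, 0.491, 0.0], [0.0, 0.0, -1.0]]
ft_force: [0.0, 0.6, -1.2]
grip_width: 0.6
```

Far reads about 10.8 N at 7.2 mm, so 0.9 N/mm. That makes the middle the softest. Moving above the middle tag and checking.

>>> apply_moves:
  plan: [0.007, -0.018, 0, 0, 0, 0, 0.014, -0.0355, 0, 0, 0, 0, 0.014, -0.0355, 0.01, 0, 0, 0, 0.014, -0.0355, 0.014, 0, 0, 0, 0.014, -0.0355, 0.014, 0, 0, 0, 0.014, -0.0355, 0.014, 0, 0, 0]

```text
time: 9.23
position: [496.4, 415.5, 88.7]
ee_rot: [[-0.49, 0.872, -0.001], [0.872, 0.49, -0.001], [-0.001, -0.001, -1.0]]
ft_force: [1.3, -0.7, 0.5]
grip_width: 0.4
```

Run:
```python
from h import *
c=snap('wrist','w4')
s=bot.read_state();print(s['time'],s['position'],s['ft_force'],s['grip_width'])
print([np.round(proj(c,q),1) for q in ([470.99,386.5,78],[533.76,421.77,78],[432.75,381.08,79],[495.52,416.34,79],[558.29,451.6,79],s['position'])])
```

```text
9.2833 [496.66966195 415.60519334  89.08374289] [0.52614697 0.31904344 0.63220233] 0.724108651455919
[array([214.7, 274.6]), array([342.9, 274.7]), array([147.7, 251.7]), array([278.8, 251.8]), array([409.9, 251.9]), array([279.9, 260.8])]
```

View pics/w4.png

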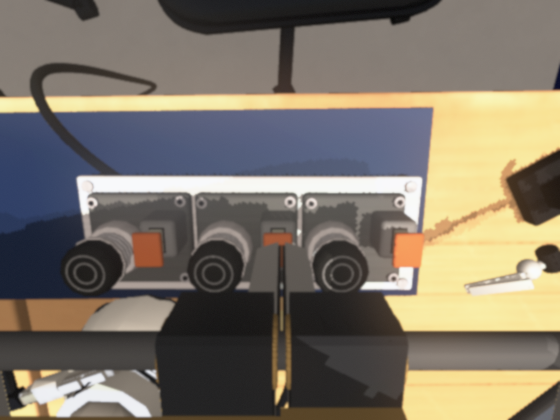

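Tags show at (147,250) and (408,250), pads at (214,270) and (342,269), all within about 2 mm of prediction. The fingertips sit over the middle tag at column 279. Pressing down.

>>> apply_moves:
  plan: [0, 0, 0.006, 0, 0, 0, 0, 0, 0.012, 0, 0, 0, 0, 0, 0.017, 0, 0, 0, 0, 0, 0.021, 0, 0, 0, 0, 0, 0.0235, 0, 0, 0, 0, 0, 0.0235, 0, 0, 0, 0, 0, 0.0235, 0, 0, 0]

```text
time: 9.87
position: [495.8, 415.6, 65.6]
ee_rot: [[-0.49, 0.872, -0.001], [0.872, 0.49, -0.001], [-0.0, -0.001, -1.0]]
ft_force: [0.3, -0.6, -0.9]
grip_width: 0.6
```

>>> apply_moves:
  plan: [0, 0, 0.001, 0, 0, 0, 0, 0, 0.001, 0, 0, 0, 0, 0, 0.001, 0, 0, 0]

```text
time: 10.12
position: [495.9, 415.8, 65.2]
ee_rot: [[-0.49, 0.871, -0.0], [0.871, 0.49, -0.0], [0.0, -0.0, -1.0]]
ft_force: [-1.4, -1.0, 6.5]
grip_width: 0.5
```

>>> apply_moves:
  plan: [0, 0, -0.01, 0, 0, 0, 0, 0, -0.03, 0, 0, 0, 0, 0, -0.06, 0, 0, 0, 0, 0, -0.1, 0, 0, 0, 0, 0, -0.14, 0, 0, 0, 0, 0, -0.16, 0, 0, 0, 0, 0, -0.16, 0, 0, 0, 0, 0, -0.16, 0, 0, 0]

```text
time: 10.78
position: [496.3, 416.2, 226.7]
ee_rot: [[-0.49, 0.871, 0.001], [0.871, 0.49, 0.002], [0.001, 0.002, -1.0]]
ft_force: [0.4, 0.4, -0.4]
grip_width: 0.1
```

Run:
```python
from h import *
c=snap('wrist','w5')
cv2.imwrite('pics/w5z.png',cv2.resize(c['img'][130:280,120:460,::-1],None,fx=2.3,fy=2.3,interpolation=cv2.INTER_CUBIC))
s=bot.read_state();print(s['time'],s['position'],s['ft_force'])
for q in ([432.75,381.08],[495.52,416.34],[558.29,451.6]): print([np.round((np.array(proj(c,q+[z]))-[120,130])*2.3) for z in (79,65)])
```

```text
10.8333 [495.77569614 415.82218174 225.24796411] [-0.05731733  1.1809228  -1.29955465]
[array([185., 158.]), array([192., 151.])]
[array([366., 158.]), array([366., 151.])]
[array([546., 158.]), array([540., 151.])]
```

View pics/w5z.png

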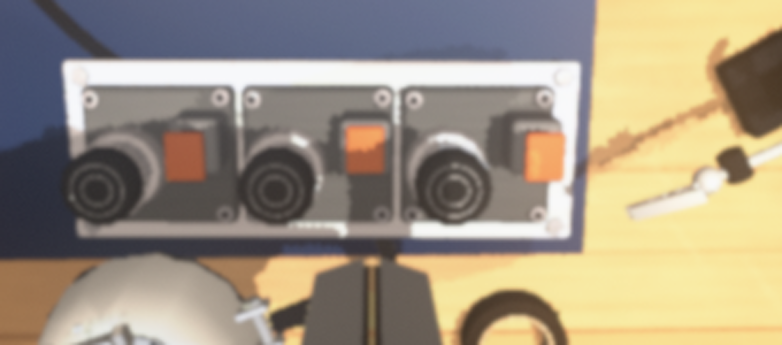

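In the zoomed view the middle tag is at (365,149), about 7 px above the other two tags at row 156. That matches the 14 mm drop predicted. All three pads look alike and up, and the tool is clear, so I'm handing in.

```bash
python3 -c "
from rig import bot
print(bot.job_done())"
```

```text
the job is handed in; nothing more can be done
None
```

I pressed the three pads in order from nearest to farthest with the closed fingertips, then pushed down the tag of the middle mount, which was the softest. The job was handed in at about 10.8 s; no verdict was reported.

| Mount | Force | Depth | Spring rate |
|---|---|---|---|
| Near | about 6.4 N | 6.7 mm | about 0.6 N/mm |
| Middle | about 3.4 N | 7.1 mm | about 0.3 N/mm (softest) |
| Far | about 10.8 N | 7.2 mm | about 0.9 N/mm |

**Tag:** I pushed the middle tag down until the fingertip was at 65.2 mm and the force rose to 6.5 N, which is where the guide block stops it. One reading just before that, at 65.6 mm, was −0.9 N instead of the friction force. I put that down to noise or settling, because the next reading showed firm contact.

**Last picture:** the middle tag sat about 7 px from the row of the other two in the enlarged view, matching a 14 mm drop. The other two tags were still up and all the pads looked sprung back. The arm was clear at 225 mm. I did not measure the loose things again; the tool only pressed the pads and the one tag.

**Disagreement:** the plate position from the top camera differed from the wrist camera's by about 4 mm. I used the wrist fit, which had errors under 0.6 px, and the fingertips lined up with it in later pictures.

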